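Sort tested actuator parts into the transit case and the repair tray

TASK

The servos, motors and transformers on the mat have been tested: swing the clear lid of the transit case well open, past upright or nearly so, set every green-tagged part into a case pocket of its own shape, and set every red-tagged part into the pocket of its shape in the red repair tray, all sitting upright and fully down. When everything is sorted, shut the lid completely; leave the solder reel, the screwdriver and the multimeter where they are.

Things in the scene. Friction and masses are not known exactly. Their poses are not given: they have to be found in the camera images.
- lid (a joint): Hinge of the transit case's clear dome lid: 0 rad shut, 1.8 rad fully open (leaning back away from the robot), positive as it lifts. It starts shut or a little ajar. A stiff friction hinge holds it at any angle; moving it takes about 2 to 3 N at the tongue. Open, the lid stands up along the case's far edge to about 240 mm above the bench (tongue included): keep hand and load clear of it.
- lid_tongue (a point): Grip point on the orange pull tongue that sticks out of the lid's front rim: 22 mm wide (the case's y), 10 mm thick, 38 mm long; this point is 27 mm out from the lid's front wall, 11 mm from the tongue's end, mid-thickness, 192 mm from the hinge. Its axes turn with the lid: x from the tongue towards the hinge, y across the tongue and parallel to the hinge. The lid can be swung with the tongue held by its two 22 mm sides, the tongue turning between the pads.
- lid_hinge (a point): Middle of the lid's hinge line, on the case's far top edge, 30 mm above the bench; y along the hinge. With lid angle q the tongue point lies 192 mm cos q - 7 mm sin q in front of it (towards the case's -x) and 192 mm sin q + 7 mm cos q above it.
- case_servo1 (a point): Rectangular pocket 48 mm (x) by 26 mm (y) for a servo; the servo's long side lies along x, either way round. In the black base (165 x 190 x 30 mm, green badge in front) of the transit case, its floor lined with yellow foam; the clear lid over it is 46 mm deep. This point is the centre of the pocket's floor, 20 mm above the bench; the pocket is 10 mm deep. x and y along the case's sides, z up; hinge at +x.
- case_servo2 (a point): Rectangular pocket 48 mm (x) by 26 mm (y) for a servo; the servo's long side lies along x, either way round. In the black base (165 x 190 x 30 mm, green badge in front) of the transit case, its floor lined with yellow foam; the clear lid over it is 46 mm deep. This point is the centre of the pocket's floor, 20 mm above the bench; the pocket is 10 mm deep. x and y along the case's sides, z up; hinge at +x.
- case_motor (a point): Round pocket 46 mm across for a motor. In the black base (165 x 190 x 30 mm, green badge in front) of the transit case, its floor lined with yellow foam; the clear lid over it is 46 mm deep. This point is the centre of the pocket's floor, 20 mm above the bench; the pocket is 10 mm deep. x and y along the case's sides, z up; hinge at +x.
- case_trafo (a point): Square pocket 40 x 40 mm for a transformer, any quarter turn. In the black base (165 x 190 x 30 mm, green badge in front) of the transit case, its floor lined with yellow foam; the clear lid over it is 46 mm deep. This point is the centre of the pocket's floor, 20 mm above the bench; the pocket is 10 mm deep. x and y along the case's sides, z up; hinge at +x.
- tray_servo (a point): Rectangular pocket 48 mm (x) by 26 mm (y) for a servo; the servo's long side lies along x, either way round. In the red repair tray (215 x 85 x 22 mm, no lid), its floor lined with white foam. This point is the centre of the pocket's floor, 12 mm above the bench; the pocket is 10 mm deep. x along the tray's long side, y across it, z up.
- tray_motor (a point): Round pocket 46 mm across for a motor. In the red repair tray (215 x 85 x 22 mm, no lid), its floor lined with white foam. This point is the centre of the pocket's floor, 12 mm above the bench; the pocket is 10 mm deep. x along the tray's long side, y across it, z up.
- tray_trafo (a point): Square pocket 40 x 40 mm for a transformer, any quarter turn. In the red repair tray (215 x 85 x 22 mm, no lid), its floor lined with white foam. This point is the centre of the pocket's floor, 12 mm above the bench; the pocket is 10 mm deep. x along the tray's long side, y across it, z up.
- servo_p1_center (a point): Low-profile hobby servo, black upright block 44 x 22 x 30 mm (x, y, z) with a 20 mm square GREEN (passed test) tag on its top. Two mounting ears make it 58 mm long in x at 20 to 23 mm above its underside; a white output disc 18 mm across stands 4 mm above the top near its +x end. Grip it across the 22 mm sides (its y). 55 g or so. This point is the centre of the block, 15 mm above its underside; z up when standing. May be absent.
- servo_p2_center (a point): Low-profile hobby servo, black upright block 44 x 22 x 30 mm (x, y, z) with a 20 mm square GREEN (passed test) tag on its top. Two mounting ears make it 58 mm long in x at 20 to 23 mm above its underside; a white output disc 18 mm across stands 4 mm above the top near its +x end. Grip it across the 22 mm sides (its y). 55 g or so. This point is the centre of the block, 15 mm above its underside; z up when standing. May be absent.
- motor_p_center (a point): Pancake motor, round aluminium can 42 mm across and 30 mm tall with a black band, a brass boss and a 6 mm steel shaft standing 8 mm above the top, and a round GREEN (passed test) tag 36 mm across on its top. 140 g or so. This point is the centre of the can, 15 mm above its underside; z up when standing. May be absent.
- trafo_p_center (a point): Potted transformer, blue square block 36 x 36 x 30 mm with two rows of small brass terminals and a 22 x 30 mm GREEN (passed test) tag on its top. 130 g or so. This point is its centre, 15 mm above its underside; z up when standing. May be absent.
- servo_r_center (a point): Low-profile hobby servo, black upright block 44 x 22 x 30 mm (x, y, z) with a 20 mm square RED (failed test) tag on its top. Two mounting ears make it 58 mm long in x at 20 to 23 mm above its underside; a white output disc 18 mm across stands 4 mm above the top near its +x end. Grip it across the 22 mm sides (its y). 55 g or so. This point is the centre of the block, 15 mm above its underside; z up when standing. May be absent.
- motor_r_center (a point): Pancake motor, round aluminium can 42 mm across and 30 mm tall with a black band, a brass boss and a 6 mm steel shaft standing 8 mm above the top, and a round RED (failed test) tag 36 mm across on its top. 140 g or so. This point is the centre of the can, 15 mm above its underside; z up when standing. May be absent.
- trafo_r_center (a point): Potted transformer, blue square block 36 x 36 x 30 mm with two rows of small brass terminals and a 22 x 30 mm RED (failed test) tag on its top. 130 g or so. This point is its centre, 15 mm above its underside; z up when standing. May be absent.
- reel_center (a point): Reel of solder, 52 mm across and 38 mm tall, 0.5 kg, black flanges, standing among the parts on the grey-blue mat (2 mm thick) where the parts start: leave it where it is. Its centre, 19 mm up.
- screwdriver: Screwdriver lying just beyond the mat: leave alone.
- meter: Yellow multimeter 90 x 175 x 34 mm lying at the right of the bench: leave alone.
Not all that is in view belongs to the job. Leave any yellow look-alike of the part that bears servo_r_center alone.

How it is judged:
By the outcome, as a careful person would: the job done as asked, in the order asked, and still so for the second after the job is handed in, with the robot touching nothing.
Of servo_p1, servo_p2, motor_p, trafo_p only 3 to 4 are there at a start; the rules pass over those that are not, and their reading is None.
Of servo_r, motor_r, trafo_r only 2 to 3 are there at a start; the rules pass over those that are not, and their reading is None.
At some moment in a run one of motor_p, trafo_p, motor_r, trafo_r may be knocked a few centimetres aside while the robot is not near it.
It also fails if it takes over 210 s, if anything falls off the work surface, if the arm or the gripper's body presses on something with over 40 N, if the wrist force passes 120 N, or if a joint passes its speed limit or range.

ROBOT

A 6-joint arm with a two-finger parallel gripper is mounted at the origin on the work surface. World frame = base frame: x ahead of the robot, y to its left, z up, the work surface at z = 0. Lengths are in m, angles in rad, forces in N, time in s.
With the tool pointing down it reaches from about 0.325 to 0.85 m from the base axis. Payload 4.4 kg.
Tool frame: the origin (TCP) lies midway between the tips of the shut fingers; the grasp point (between the pads) lies 19 mm behind it; x points along the fingers, y is the direction in which the jaws open and shut, and the axes are right-handed (so a half turn about x gives the same grasp; the last joint's range is limited). The gripper opens to 94 mm and grips with 3 to 60 N. Pads are 16 mm wide; open, the fingers measure 119 mm over their backs; the gripper's body (75 mm by 177 mm) begins 78 mm behind the grasp point.
Start: joints at [1.069, 0.207, 1.542, -0, 1.393, -0.15], TCP at [0.198, 0.54, 0.205] pointing down, gripper open.
Joint ranges: [-2.73, 2.73], [-0.86, 2.22], [0.23, 2.46], [-1.11, 4.25], [0.08, 2.63], [-2.82, 2.82]. Speed limits (rad/s): [2.79, 2.79, 3.14, 3.14, 3.14, 3.14].

INTERFACE

Orientations are given as [roll, pitch, yaw] about the fixed x, y, z axes, in that order (R = Rz(yaw) Ry(pitch) Rx(roll)).
In Python, from cell import observe, viewer, finish_job gives the robot as it stands. The module is installed in compiled form; this text tells all that it offers.
- The arm moves only by the shell command python3 -m crank 'ROWS' [FORCE]. ROWS is JSON, one flat list of numbers, 7 for each row, row after row: the turn, a rotation vector about the world's x, y, z in degrees, then the shift along the world's x, y, z in mm, then the opening, from -1 (shut) to 1 (fully open). In form: [wx, wy, wz, tx, ty, tz, gripper, wx, wy, wz, tx, ty, tz, gripper, ...]. A call has 1 to 12 rows; each row shifts and turns the commanded pose from where the row before left it; what a row does not reach is not made up. A row lasts 1/10 s, in which the tool goes at most 50 mm and 8.59 degrees, less where a joint would pass 70% of its speed; a pose out of reach is approached as far as the arm can. A call with a gripper value outside its range is refused whole. The fingers move at their own pace and stop on an object; FORCE is the grip in N (left out, the last holds). Time passes only in rows, so rows that do not move let the fingers close. It gives the time, the measured TCP pose, the force and the opening at its end, in the units of the state.
- observe(): the state, without advancing time (a new reading comes with each control period).
- viewer.camera(name): name is "side" or "top"; returns a dict with "image" (480x640x3 uint8, blue, green, red), "depth" (480x640 float32, m along the optical axis (not along the pixel's ray), 0 where there is no reading), "mtx" (3x3 intrinsics, pixels), "rvec" (rotation vector, rad) and "tvec" (3), from world to camera coordinates, as OpenCV has them. Camera axes: x right, y down, z forward; pixel columns grow to the right and rows downward; lengths in m; the calibration is good to about 2 mm. A picture is of the moment at which its call begins.
- finish_job(): hands the job in, once; it reports no verdict.
Trained networks look in a picture, given as the dict that the camera call returned (one of the last four; its "shot" number tells which), for a name from the list of things; names that differ only in an ending like _2 or _b are one class to them, and where a whole thing is asked for, a point or a joint stands for the part that bears it (a point fixed in the world has none). Each returns a list of dicts, best first, with "p" (0 to 1); they miss things now and then, are a little off and sometimes report something else, mostly with a low value. They report only what shows in the picture. A call takes as long as a camera call. They do not tell look-alikes from the thing itself.
- viewer.recognise(picture, query): "rect" ([left, top, width, height] in pixels, round what is visible of it).
- viewer.pinpoint(picture, query): "position" ([column, row] in pixels: a listed point, or the origin of a listed thing).
The state is a dict: "t": time; "qpos": joint angles; "joint_velocities": joint speeds; "joint_efforts": joint torques, N m; "tcp_pos": TCP position; "orientation": TCP orientation; "wrist_force": force on the tool from outside, world axes, zero at the start; "torque": the same for the moment, N m; "finger_gap": opening from 0.0 (shut) to 1.0 (fully open).
Only numpy, scipy, OpenCV 4.12 (cv2) and the standard library are available. Lean on these libraries where they do the work, as an engineer would, in place of code of your own. Each camera call takes 0.05 s, during which the arm holds its last target. There are 200 camera calls.

## Working session

There is one attempt and no reset: what is moved stays moved. The work goes in short steps, Python scripts to look and compute and a shell command to move; the robot and the scene stay as the last step left them, time stands still between calls to the robot, and variables do not carry over. Pictures are saved under pics/ and viewed, about 12 in all and at most 16, crops included, and the job is handed in when it is done.

```bash
mkdir -p pics; cat > h.py <<'E'
import numpy as np, cv2, json
from cell import observe, viewer, finish_job
def cam(n, f=None):
    c=viewer.camera(n)
    if f: cv2.imwrite('pics/'+f,c['image'])
    return c
def world(c,u,v,d):
    R=cv2.Rodrigues(np.array(c['rvec'],float))[0];K=np.array(c['mtx'])
    p=np.linalg.inv(K)@np.array([u,v,1.])*d
    return R.T@(p-np.array(c['tvec']).ravel())
def onz(c,u,v,z):
    R=cv2.Rodrigues(np.array(c['rvec'],float))[0];K=np.array(c['mtx'])
    r=R.T@(np.linalg.inv(K)@np.array([u,v,1.]));o=-R.T@np.array(c['tvec']).ravel()
    return o+r*(z-o[2])/r[2]
def proj(c,P):
    return cv2.projectPoints(np.array(P,float).reshape(-1,1,3),np.array(c['rvec'],float),np.array(c['tvec'],float),np.array(c['mtx']),None)[0].reshape(-1,2)
E
python3 - <<'E'
from h import *
s=observe();print({k:np.round(v,3).tolist() for k,v in s.items()})
Z=dict(lid_tongue=.037,lid_hinge=.03,case_servo1=.02,case_servo2=.02,case_motor=.02,case_trafo=.02,tray_servo=.012,tray_motor=.012,tray_trafo=.012,servo_p1_center=.017,motor_p_center=.017,trafo_p_center=.017,servo_r_center=.017,motor_r_center=.017,trafo_r_center=.017,reel_center=.021)
for n in('top','side'):
    c=cam(n,n+'0.png');R=cv2.Rodrigues(np.array(c['rvec'],float))[0];print(n,(-R.T@np.array(c['tvec']).ravel()).round(3),c['mtx'][0][0])
    for q,z in Z.items():
        print(q,[(round(r['p'],2),np.round(r['position']).astype(int).tolist(),onz(c,*r['position'],z)[:2].round(3).tolist()) for r in viewer.pinpoint(c,q) if r['p']>.2][:6])
E
```

```text
{'t': 0.0, 'qpos': [1.07, 0.207, 1.543, -0.0, 1.394, -0.151], 'joint_velocities': [0.001, 0.0, -0.001, 0.001, 0.001, 0.0], 'joint_efforts': [0.0, -37.087, -28.142, 0.07, 0.036, -0.0], 'tcp_pos': [0.197, 0.539, 0.204], 'orientation': [-1.703, 1.569, -2.054], 'wrist_force': [-0.199, -0.36, 0.41], 'torque': [-0.032, -0.019, 0.007], 'finger_gap': 1.001}
top [ 0.352 -0.119  1.313] 473.3778900182923
lid_tongue [(0.64, [172, 273], [0.47, 0.263]), (0.38, [385, 255], [0.512, -0.313])]
lid_hinge [(0.6, [294, 209], [0.643, -0.066])]
case_servo1 [(0.88, [158, 247], [0.543, 0.308]), (0.82, [189, 250], [0.535, 0.224])]
case_servo2 [(0.88, [158, 247], [0.543, 0.308]), (0.82, [189, 250], [0.535, 0.224])]
case_motor []
case_trafo []
tray_servo [(0.72, [390, 286], [0.428, -0.328]), (0.26, [187, 246], [0.545, 0.232])]
tray_motor [(0.91, [388, 255], [0.515, -0.325])]
tray_trafo [(0.57, [380, 229], [0.588, -0.305])]
servo_p1_center [(0.64, [324, 207], [0.65, -0.151])]
motor_p_center [(0.59, [297, 276], [0.458, -0.073])]
trafo_p_center [(0.71, [263, 245], [0.545, 0.02])]
servo_r_center [(0.63, [326, 245],
[... 433 characters left out ...]
_trafo []
tray_servo [(0.7, [353, 313], [0.464, 0.026]), (0.69, [374, 191], [0.448, -0.327]), (0.46, [316, 187], [0.586, -0.32])]
tray_motor [(0.75, [347, 195], [0.51, -0.304])]
tray_trafo [(0.91, [316, 189], [0.583, -0.314])]
servo_p1_center [(0.9, [280, 238], [0.641, -0.143])]
motor_p_center [(0.82, [361, 276], [0.457, -0.067])]
trafo_p_center [(0.57, [311, 309], [0.548, 0.03])]
servo_r_center [(0.87, [323, 238], [0.548, -0.159]), (0.6, [314, 265], [0.558, -0.081])]
motor_r_center [(0.76, [356, 311], [0.46, 0.024]), (0.65, [410, 149], [0.368, -0.486])]
trafo_r_center []
reel_center [(0.96, [367, 242], [0.451, -0.158]), (0.73, [225, 264], [0.742, -0.053]), (0.27, [315, 310], [0.54, 0.034])]
```

```bash
python3 - <<'E'
import cv2
a=cv2.imread('pics/top0.png')[160:330,110:440];cv2.imwrite('pics/a.png',cv2.resize(a,None,fx=2.4,fy=2.4,interpolation=cv2.INTER_CUBIC))
E
```

```text
(no output)
```

View pics/a.png

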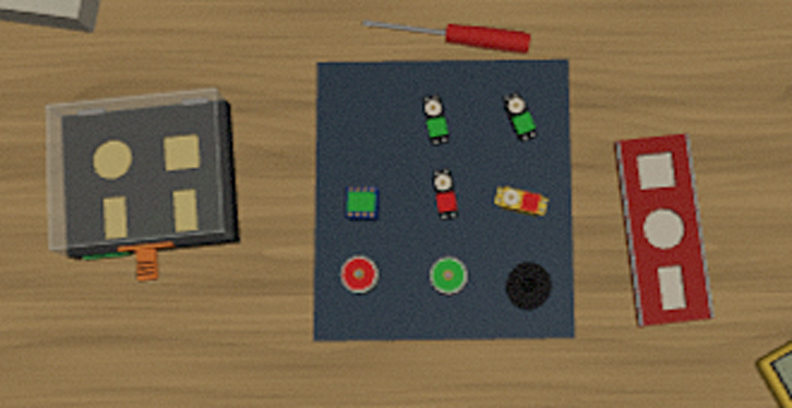

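View pics/side0.png

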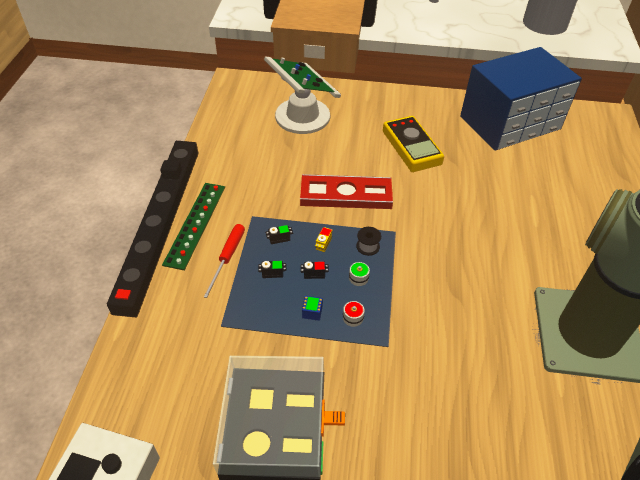

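The top crop shows the case at left under the lid, with its tongue at crop (147,262). On the mat there are two green servos, a green trafo, a red servo, and red and green motors, plus the yellow decoy (522,200) and the reel (528,286). There's no red trafo. The tray is at right. Next I'll measure with colour blobs and depth.

```bash
cat >> h.py <<'E'
def cloud(c):
    d=np.asarray(c['depth'],float);v,u=np.mgrid[:480,:640];K=np.array(c['mtx'])
    R=cv2.Rodrigues(np.array(c['rvec'],float))[0]
    p=np.stack([(u-K[0,2])/K[0,0]*d,(v-K[1,2])/K[1,1]*d,d],-1)
    w=(p-np.array(c['tvec']).ravel())@R; w[d<=0]=np.nan
    return w
def mask(c,col):
    h=cv2.cvtColor(c['image'],cv2.COLOR_BGR2HSV).astype(int);H,S,V=h[...,0],h[...,1],h[...,2]
    return {'green':(H>45)&(H<75)&(S>150)&(V>90),'red':((H<6)|(H>174))&(S>150)&(V>90),'orange':(H>6)&(H<17)&(S>190)&(V>120),
     'yellow':(H>20)&(H<32)&(S>70)&(V>150),'white':(S<45)&(V>150),'blue':(H>105)&(H<125)&(S>120)}[col]
def blobs(c,col,z,box,amin=25):
    n,l,st,ce=cv2.connectedComponentsWithStats(mask(c,col).astype(np.uint8));o=[]
    for i in range(1,n):
        p=onz(c,*ce[i],z)
        if st[i,4]>=amin and box[0]<p[0]<box[1] and box[2]<p[1]<box[3]: o.append((p[:2].round(4).tolist(),int(st[i,4])))
    return o
MAT=(.38,.72,-.21,.09);CASE=(.44,.68,.17,.4);TRAY=(.36,.65,-.38,-.24)
def parts(c):
    for k in('green','red'): print(k,blobs(c,k,.032,MAT))
    print('disc',blobs(c,'white',.036,MAT,10))
    w=cloud(c);m=(w[...,2]>.019)&(w[...,0]>MAT[0])&(w[...,0]<MAT[1])&(w[...,1]>MAT[2])&(w[...,1]<MAT[3])
    n,l,st,ce=cv2.connectedComponentsWithStats(m.astype(np.uint8))
    for i in range(1,n):
        if st[i,4]<40: continue
        q=w[l==i];r=cv2.minAreaRect((q[:,:2]*1000).astype(np.float32))
        print(' rect',np.round(r[0],1),np.round(r[1],1),round(r[2],1),'zmax',q[:,2].max().round(3))
def pockets(c):
    print('case',blobs(c,'yellow',.025,CASE,40));print('tray',blobs(c,'white',.017,TRAY,40))
E
python3 - <<'E'
from h import *
for n in('top','side'):
    c=cam(n);print(n);parts(c);pockets(c)
    w=cloud(c)
    m=mask(c,'orange')&(w[...,0]>.4)&(w[...,0]<.55)&(w[...,1]>.2)&(w[...,1]<.33)&(w[...,2]>.01)
    q=w[m];r=cv2.minAreaRect((q[:,:2]*1000).astype(np.float32));print('tongue',m.sum(),r,'z',np.percentile(q[:,2],[5,25,50,75,95]).round(4))
    for i in range(0,11): 
        s=q[(q[:,0]>.43+.005*i)&(q[:,0]<=.435+.005*i)]
        if len(s): print(i,len(s),s.mean(0).round(4),s[:,1].min().round(3),s[:,1].max().round(3))
E
```

```text
top
green [([0.6366, -0.1602], 56), ([0.6331, -0.0601], 55), ([0.5472, 0.027], 87), ([0.4623, -0.0723], 98)]
red [([0.5457, -0.0706], 59), ([0.5447, -0.166], 45), ([0.4648, 0.0287], 108)]
disc [([0.6567, -0.1513], 19), ([0.6547, -0.0561], 20), ([0.5677, -0.0667], 23), ([0.5485, -0.1448], 18)]
 rect [ 645.6 -154.5] [58.7 22.5] 23.0 zmax 0.041
 rect [642.3 -56.9] [59.2 21.3] 10.8 zmax 0.041
 rect [555.5 -67.6] [57.7 21.5] 9.1 zmax 0.041
 rect [545.3  27.5] [35.7 35.2] 87.9 zmax 0.04
 rect [ 545.8 -154.6] [57.5 23. ] 75.2 zmax 0.04
 rect [463.2  29. ] [40.1 38.9] 0.2 zmax 0.045
 rect [461.6 -71.1] [38.3 41.1] 87.4 zmax 0.041
 rect [ 449.1 -161.4] [49.3 49.9] 43.6 zmax 0.048
case [([0.6072, 0.2352], 174), ([0.6002, 0.3149], 181), ([0.5395, 0.2285], 138), ([0.5329, 0.3084], 132)]
tray [([0.5811, -0.3127], 165), ([0.5138, -0.3194], 185), ([0.4457, -0.3259], 135)]
tongue 95 ((478.5173034667969, 262.9745788574219), (37.04960632324219, 56.42048263549805), 5.777401924133301) z [0.0488 0.0515 0.0528 0.0552 0.0578]
5 1 [0.4594 0.2677 0.0547] 0.268 0.268
6 11 [0.4631 0.2592 0.053 ] 0.252 0.268
7 
[... 739 characters left out ...]
043
 rect [546.4  29.5] [40.  36.3] 89.5 zmax 0.038
 rect [463.7  32.1] [42.4 42. ] 29.9 zmax 0.043
case [([0.6754, 0.2213], 85), ([0.6082, 0.2363], 444), ([0.5402, 0.2299], 338), ([0.6007, 0.3159], 547), ([0.5328, 0.3094], 402)]
tray [([0.5822, -0.3113], 127), ([0.514, -0.3176], 130), ([0.4473, -0.3242], 79)]
tongue 343 ((478.4273986816406, 267.9886474609375), (38.3482666015625, 62.36632537841797), 5.121191501617432) z [0.0484 0.0511 0.0529 0.0546 0.0584]
5 7 [0.4594 0.2693 0.0528] 0.264 0.274
6 39 [0.4626 0.2639 0.0532] 0.252 0.274
7 33 [0.4676 0.2649 0.0527] 0.251 0.275
8 35 [0.4725 0.2656 0.0527] 0.254 0.275
9 35 [0.4773 0.2653 0.0523] 0.254 0.277
10 42 [0.4825 0.2662 0.052 ] 0.255 0.276
```

```bash
cat >> h.py <<'E'
from scipy.spatial.transform import Rotation as Ro
def st():
    s=observe();R=Ro.from_euler('xyz',s['orientation']).as_matrix()
    print('t',round(s['t'],1),'tcp',(np.array(s['tcp_pos'])*1000).round(1),'axis',R[:,0].round(3),'jaw',np.degrees(np.arctan2(R[1,1],R[0,1])).round(1),'q6',round(s['qpos'][5],2),'gap',round(s['finger_gap'],3),'F',np.round(s['wrist_force'],1))
E
python3 -c "
from h import *;st()"
python3 -m crank '[0,0,0,0,0,0,1]'
```

```text
t 1.8 tcp [197.6 540.  205.5] axis [-0. -0. -1.] jaw 69.9 q6 -0.15 gap 1.005 F [ 0.4 -0.5  0.5]
t: 1.9
tcp_pos: [0.1976, 0.54, 0.2055]
orientation: [2.998, 1.571, 2.647]
wrist_force: [-0.6, 0.3, -0.3]
finger_gap: 1.003
```

```bash
python3 -m crank '[0,0,2.55,27.3,-27.6,0,1, 0,0,2.55,27.3,-27.6,0,1, 0,0,2.55,27.3,-27.6,0,1, 0,0,2.55,27.3,-27.6,0,1, 0,0,2.55,27.3,-27.6,0,1, 0,0,2.55,27.3,-27.6,0,1, 0,0,2.55,27.3,-27.6,0,1, 0,0,2.55,27.3,-27.6,0,1, 0,0,2.55,27.3,-27.6,0,1, 0,0,2.55,27.3,-27.6,0,1, 0,0,0,0,0,-30,1, 0,0,0,0,0,-30,0.2]' 20 >/dev/null; python3 -c "
from h import *;st()"
```

```text
t 3.1 tcp [472.9 263.2 146.1] axis [ 0.004  0.001 -1.   ] jaw 95.2 q6 -1.31 gap 0.946 F [ 0.3  0.3 -1. ]
```

```bash
python3 -m crank '[0,0,0,-1,0,-30,0.2, 0,0,0,0,0,-30,0.2, 0,0,0,0,0,-30,0.2, 0,0,0,0,0,-20,0.2, 0,0,0,0,0,-8,0.2, 0,0,0,0,0,0,-1, 0,0,0,0,0,0,-1, 0,0,0,0,0,0,-1, 0,0,0,0,0,0,-1, 0,0,0,0,0,0,-1, 0,0,0,0,0,0,-1]' 20 >/dev/null; python3 -c "
from h import *;st()
q0=.055;q=np.linspace(q0,1.72,37)
f=192*np.cos(q)-7*np.sin(q);z=192*np.sin(q)+7*np.cos(q)
a=np.radians(5.4)
dx=-np.diff(f)
for i in range(0,36): print((dx[i]*np.cos(a)).round(1),(dx[i]*np.sin(a)).round(1),np.diff(z)[i].round(1),end=' | ')"
```

```text
t 4.2 tcp [470.6 263.1  28.2] axis [ 0.002 -0.002 -1.   ] jaw 95.4 q6 -1.31 gap 0.232 F [ 1.3 -4.8  0.2]
1.0 0.1 8.8 | 1.4 0.1 8.8 | 1.8 0.2 8.7 | 2.2 0.2 8.6 | 2.6 0.2 8.5 | 3.0 0.3 8.4 | 3.4 0.3 8.2 | 3.8 0.4 8.0 | 4.1 0.4 7.9 | 4.5 0.4 7.7 | 4.8 0.5 7.4 | 5.2 0.5 7.2 | 5.5 0.5 7.0 | 5.8 0.5 6.7 | 6.1 0.6 6.4 | 6.4 0.6 6.1 | 6.7 0.6 5.8 | 6.9 0.7 5.5 | 7.2 0.7 5.2 | 7.4 0.7 4.9 | 7.6 0.7 4.5 | 7.8 0.7 4.1 | 8.0 0.8 3.8 | 8.2 0.8 3.4 | 8.3 0.8 3.0 | 8.5 0.8 2.6 | 8.6 0.8 2.2 | 8.7 0.8 1.8 | 8.7 0.8 1.4 | 8.8 0.8 1.0 | 8.8 0.8 0.6 | 8.8 0.8 0.2 | 8.8 0.8 -0.2 | 8.8 0.8 -0.6 | 8.8 0.8 -1.0 | 8.7 0.8 -1.4 |
```

```bash
python3 -m crank '[0,0,0,1,0.1,8.8,-1, 0,0,0,1.4,0.1,8.8,-1, 0,0,0,1.8,0.2,8.7,-1, 0,0,0,2.2,0.2,8.6,-1, 0,0,0,2.6,0.2,8.5,-1, 0,0,0,3,0.3,8.4,-1, 0,0,0,3.4,0.3,8.2,-1, 0,0,0,3.8,0.4,8,-1, 0,0,0,4.1,0.4,7.9,-1, 0,0,0,4.5,0.4,7.7,-1, 0,0,0,4.8,0.5,7.4,-1, 0,0,0,5.2,0.5,7.2,-1]' >/dev/null; python3 -c "
from h import *;st()"
python3 -m crank '[0,0,0,5.5,0.5,7,-1, 0,0,0,5.8,0.5,6.7,-1, 0,0,0,6.1,0.6,6.4,-1, 0,0,0,6.4,0.6,6.1,-1, 0,0,0,6.7,0.6,5.8,-1, 0,0,0,6.9,0.7,5.5,-1, 0,0,0,7.2,0.7,5.2,-1, 0,0,0,7.4,0.7,4.9,-1, 0,0,0,7.6,0.7,4.5,-1, 0,0,0,7.8,0.7,4.1,-1, 0,0,0,8,0.8,3.8,-1, 0,0,0,8.2,0.8,3.4,-1]' > /dev/null;  python3 -c "
from h import *;st();cam('side','s1.png')"
```

```text
t 5.4 tcp [506.1 266.4 125.1] axis [-0.004 -0.002 -1.   ] jaw 95.4 q6 -1.33 gap 0.233 F [ 0.4 -5.  -4.4]
t 6.6 tcp [589.  274.1 188.3] axis [-0.006 -0.003 -1.   ] jaw 95.4 q6 -1.36 gap 0.231 F [-2.2 -5.5 -2.3]
```

View pics/s1.png

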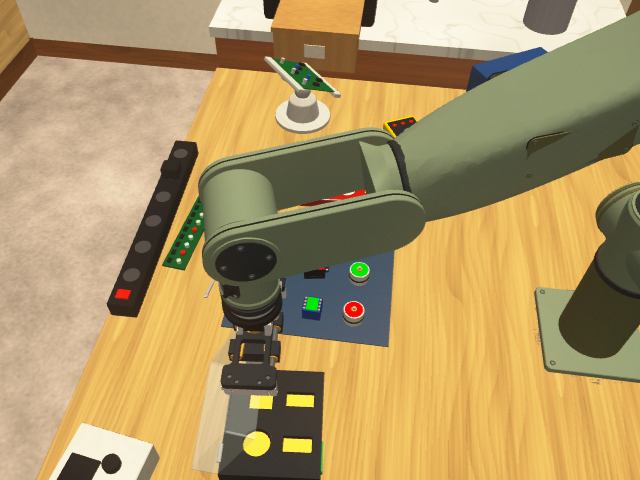

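The lid is coming up with the tongue held, at image (250,380). I'll carry on past upright, release and lift away.

```bash
python3 -m crank '[0,0,0,8.3,0.8,3,-1, 0,0,0,8.5,0.8,2.6,-1, 0,0,0,8.6,0.8,2.2,-1, 0,0,0,8.7,0.8,1.8,-1, 0,0,0,8.7,0.8,1.4,-1, 0,0,0,8.8,0.8,1,-1, 0,0,0,8.8,0.8,0.6,-1, 0,0,0,8.8,0.8,0.2,-1, 0,0,0,8.8,0.8,-0.2,-1, 0,0,0,8.8,0.8,-0.6,-1, 0,0,0,8.8,0.8,-1,-1, 0,0,0,8.7,0.8,-1.4,-1]' >/dev/null; python3 -c "
from h import *;st()"
python3 -m crank '[0,0,0,0,0,0,0, 0,0,0,0,0,0,0, 0,0,0,0,0,0,0, 0,0,0,0,0,20,0, 0,0,0,0,0,30,0, 0,0,0,0,0,30,0, 0,0,0,-10,0,10,0, 0,0,0,-30,-20,0,0, 0,0,0,-30,-30,0,0, 0,0,0,-30,-30,0,0, 0,0,0,-30,-30,0,0, 0,0,0,-30,-30,0,0]' > /dev/null;  python3 -c "
from h import *;st()"
```

```text
t 7.8 tcp [694.8 284.  199.8] axis [-0.002 -0.002 -1.   ] jaw 95.4 q6 -1.39 gap 0.232 F [-1.3 -5.6  2.3]
t 9.1 tcp [532.4 144.7 287.5] axis [-0.001  0.    -1.   ] jaw 95.5 q6 -1.56 gap 0.497 F [ 1.1 -0.7  0.8]
```

```bash
python3 -m crank '[0,0,0.7,13.8,-25.1,-23,0, 0,0,0.7,13.8,-25.1,-23,0, 0,0,0.7,13.8,-25.1,-23,0, 0,0,0.7,13.8,-25.1,-23,0, 0,0,0.7,13.8,-25.1,-23,0, 0,0,0.7,13.8,-25.1,-23,0, 0,0,0.7,13.8,-25.1,-23,0, 0,0,0.6,13.8,-25.1,-23,0, 0,0,0,0,0,0,0]' > /dev/null;  python3 -c "
from h import *;st()
for n in('top','side'):
    c=cam(n,n+'2.png');print(n);pockets(c);parts(c)
"
```

```text
t 9.9 tcp [642.6 -57.4  99.5] axis [-0.008  0.001 -1.   ] jaw 100.7 q6 -1.98 gap 0.501 F [0.3 0.2 0.6]
top
case [([0.6072, 0.2349], 177), ([0.6001, 0.3147], 185), ([0.5397, 0.2285], 141), ([0.5328, 0.3084], 134)]
tray [([0.5816, -0.3131], 172), ([0.5138, -0.3193], 188), ([0.446, -0.3261], 139)]
green [([0.6365, -0.16], 55), ([0.4624, -0.0725], 95)]
red [([0.5457, -0.0703], 61), ([0.5447, -0.1658], 44)]
disc [([0.6564, -0.1512], 25), ([0.5664, -0.0699], 13), ([0.5487, -0.1444], 19)]
 rect [532.8 -63.3] [197.4 332.8] 82.7 zmax 0.631
 rect [ 545.5 -154.5] [57.2 22.4] 77.1 zmax 0.041
 rect [461.7 -71. ] [38.5 41.3] 88.5 zmax 0.041
 rect [ 449.2 -161.4] [49.4 50.3] 44.0 zmax 0.047
side
case [([0.6727, 0.2976], 784), ([0.6078, 0.2361], 432), ([0.5402, 0.2297], 329), ([0.4752, 0.2865], 57), ([0.6005, 0.3157], 537), ([0.5326, 0.3093], 394)]
tray [([0.581, -0.3114], 135), ([0.513, -0.3177], 138), ([0.4462, -0.3243], 83)]
green [([0.633, -0.0589], 80), ([0.4619, -0.0709], 158), ([0.5467, 0.0275], 143)]
red [([0.544, -0.1655], 53), ([0.5452, -0.0689], 87), ([0.4643, 0.0298], 187)]
disc [([0.5488, -0.142], 25), ([0.6547, -0.0549], 31), ([0.5673, -0.065], 32), ([0.4438, -0.0708], 11), ([0.4489, 0.0349], 18)]
 rect [532.6 -58.4] [212.6 323. ] 85.4 zmax 0.629
 rect [ 546.3 -152.9] [58.8 23.1] 77.7 zmax 0.039
 rect [ 448.  -160.5] [50.5 52.4] 20.1 zmax 0.048
 rect [643.2 -55.7] [56.9 26.2] 12.6 zmax 0.04
 rect [554.4 -66.3] [56.6 26.8] 5.9 zmax 0.041
 rect [462.1 -69.7] [41.8 42. ] 35.5 zmax 0.04
 rect [546.3  28.2] [38.8 35.9] 88.1 zmax 0.037
 rect [464.   31.4] [42.8 40.8] 62.8 zmax 0.042
```

View pics/top2.png

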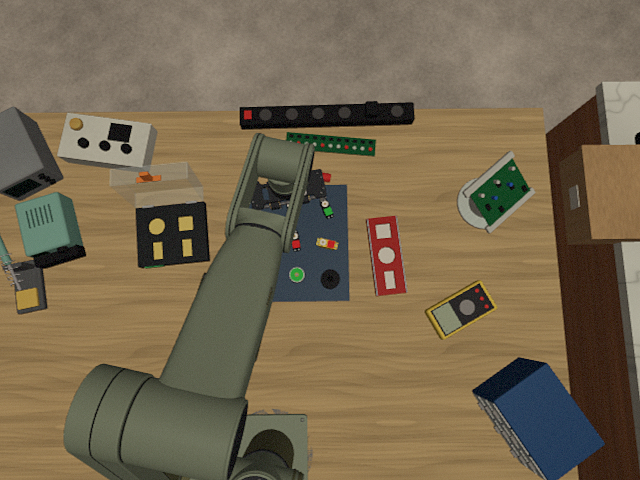

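```bash
python3 -m crank '[0,0,0,0.4,1,-30,0, 0,0,0,0,0,-30,0, 0,0,0,0,0,-18,0, 0,0,0,0,0,-6.5,0, 0,0,0,0,0,0,-1, 0,0,0,0,0,0,-1, 0,0,0,0,0,0,-1, 0,0,0,0,0,0,-1, 0,0,0,0,0,0,-1, 0,0,0,0,0,15,-1, 0,0,0,0,0,40,-1, 0,0,0,0,0,40,-1]' 20 > /dev/null;  python3 -c "
from h import *;st()"
python3 -m crank '[0,0,-0.6,-11.4,31.7,0,-1, 0,0,-0.6,-11.4,31.7,0,-1, 0,0,-0.6,-11.4,31.7,0,-1, 0,0,-0.6,-11.4,31.7,0,-1, 0,0,-0.6,-11.4,31.7,0,-1, 0,0,-0.6,-11.4,31.7,0,-1, 0,0,-0.6,-11.4,31.7,0,-1, 0,0,-0.6,-11.4,31.7,0,-1, 0,0,-0.6,-11.4,31.7,0,-1, 0,0,0,0,0,-20,-1, 0,0,0,0,0,-20,-1, 0,0,0,0,0,0,-1]' > /dev/null;  python3 -c "
from h import *;st();cam('side','s3.png')"
```

```text
t 11.2 tcp [644.6 -54.5 115.3] axis [-0.004  0.001 -1.   ] jaw 100.9 q6 -1.98 gap 0.231 F [ 0.4 -0.2 -1. ]
t 12.4 tcp [540.5 230.2  72.7] axis [-0.006 -0.002 -1.   ] jaw 95.5 q6 -1.41 gap 0.231 F [-0.9 -1.  -0.1]
```

View pics/s3.png

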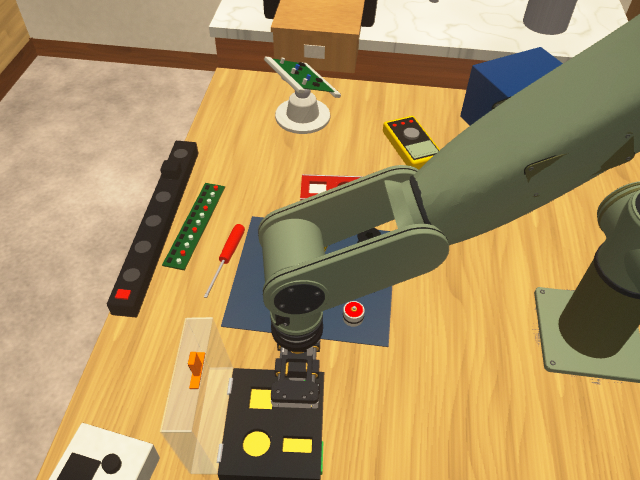

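The lid stands open with its tongue at image (196,368), and the hand is over the near servo pocket. I'll lower the servo.

```bash
python3 -m crank '[0,0,0,-0.5,-1,-15,-1, 0,0,0,0,0,-8,-1, 0,0,0,0,0,-6,-1, 0,0,0,0,0,-6,-1, 0,0,0,0,0,-4,-1, 0,0,0,0,0,0,-1]' > /dev/null;  python3 -c "
from h import *;st()"
```

```text
t 13.1 tcp [543.5 229.4  39.4] axis [-0.    -0.001 -1.   ] jaw 95.5 q6 -1.41 gap 0.233 F [-6.6 -2.9 16. ]
```

```bash
python3 -c "
from h import *;st();c=cam('side');st()
cv2.imwrite('pics/s4.png',cv2.resize(c['image'][330:470,200:360],None,fx=4,fy=4,interpolation=cv2.INTER_CUBIC))"
python3 -m crank '[0,0,0,0,0,5,-1, 0,0,0,0,0,0,-1]';python3 -c "
from h import *;st()"
```

```text
t 13.1 tcp [543.5 229.4  39.4] axis [-0.    -0.001 -1.   ] jaw 95.5 q6 -1.41 gap 0.233 F [-6.6 -2.9 16. ]
t 13.2 tcp [543.5 229.4  39.4] axis [ 0.    -0.001 -1.   ] jaw 95.5 q6 -1.41 gap 0.231 F [-6.6 -2.5 15.4]
t: 13.35
tcp_pos: [0.5439, 0.2298, 0.042]
orientation: [0.185, 1.569, 0.281]
wrist_force: [-0.5, 1.1, -0.2]
finger_gap: 0.234
t 13.3 tcp [543.9 229.8  42. ] axis [ 0.002  0.001 -1.   ] jaw 95.5 q6 -1.41 gap 0.234 F [-0.5  1.1 -0.2]
```

View pics/s4.png

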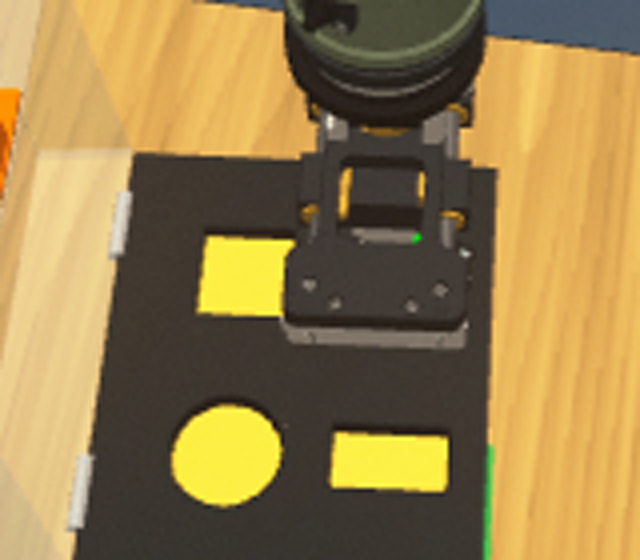

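```bash
python3 -m crank '[0,0,0,-2,-0.5,4,-1, 0,0,0,-2,0,4,-1, 0,0,0,0,0,0,-1, 0,0,0,0,0,0,-1]' >/dev/null;python3 -c "
from h import *;st()"; python3 -m crank '[0,0,0,0,0,-3,-1, 0,0,0,0,0,-3,-1, 0,0,0,0,0,0,-1]' >/dev/null;python3 -c "
from h import *;st()"; python3 -m crank '[0,0,0,0,0,-3,-1, 0,0,0,0,0,-3,-1, 0,0,0,0,0,0,-1]' >/dev/null;python3 -c "
from h import *;st()"
```

```text
t 13.8 tcp [540.3 229.2  49.9] axis [ 0.003  0.    -1.   ] jaw 95.5 q6 -1.41 gap 0.23 F [4.6 0.9 0.8]
t 14.1 tcp [540.9 229.5  43.9] axis [ 0.004  0.001 -1.   ] jaw 95.5 q6 -1.41 gap 0.232 F [5.9 1.5 2. ]
t 14.3 tcp [542.1 229.7  39.5] axis [ 0.006  0.001 -1.   ] jaw 95.5 q6 -1.41 gap 0.229 F [ 4.9 -0.   7.7]
```

```bash
python3 -m crank '[0,0,0,0,0,20,-1, 0,0,0,0,0,40,-1, 0,0,0,-20,0,40,-1, 0,0,0,0,0,0,-1]' >/dev/null;python3 -c "
from h import *;st();c=cam('side')
a=c['image'][290:470,200:400]
cv2.imwrite('pics/s5.png',cv2.resize(a,None,fx=3.3,fy=3.3,interpolation=cv2.INTER_CUBIC))
w=cloud(c);m=(w[...,1]>.15)&(w[...,1]<.32)&(w[...,0]>.46)&(w[...,0]<.6)&(w[...,2]>.1)&(w[...,2]<.17)
print(m.sum())
t=cam('top');print(blobs(t,'green',.15,(.4,.7,.1,.4),5))"
```

```text
t 14.8 tcp [519.  230.1 141.5] axis [ 0.003  0.002 -1.   ] jaw 95.6 q6 -1.4 gap 0.228 F [1.  0.8 0.6]
0
[([0.4977, 0.2245], 21)]
```

View pics/s5.png

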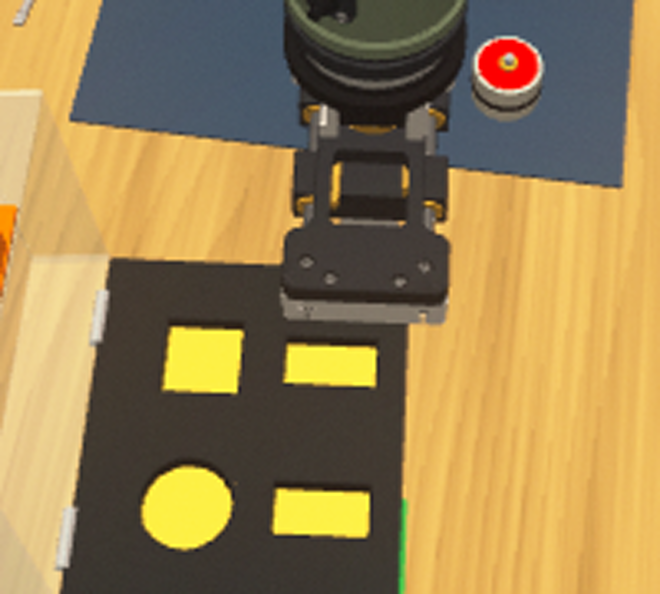

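```bash
python3 -m crank '[0,0,0,-5,-30,-30,-1, 0,0,0,-7,-30,-30,-1, 0,0,0,-7,-30,-25,-1, 0,0,0,0,0,-20,-1, 0,0,0,0,0,-10,-1, 0,0,0,0,0,-6,-1, 0,0,0,0,0,-4,-1, 0,0,0,0,0,0,-1]' >/dev/null;python3 -c "
from h import *;st()"
python3 -m crank '[0,0,0,0,0,0,0, 0,0,0,0,0,0,0, 0,0,0,0,0,0,0, 0,0,0,0,0,10,0, 0,0,0,0,0,30,0, 0,0,0,0,0,40,0, 0,0,0,10,-45,10,0, 0,0,0,10,-45,0,0, 0,0,0,10,-45,0,0, 0,0,0,10,-45,0,0, 0,0,0,10,-45,0,0, 0,0,0,0,0,0,0]' >/dev/null
python3 -c "
from h import *;st()
import h
h.MAT=(.4,.7,.09,.19)
for n in('top','side'):
    c=cam(n);parts(c)
a=c['image'][290:430,270:430]
cv2.imwrite('pics/s6.png',cv2.resize(a,None,fx=3,fy=3,interpolation=cv2.INTER_CUBIC))"
```

```text
t 15.7 tcp [500.2 137.6  14.3] axis [-0.002 -0.004 -1.   ] jaw 95.6 q6 -1.56 gap 0.231 F [-6.9 -7.6 19.9]
t 16.9 tcp [551.3 -90.7 102.1] axis [ 0.001 -0.001 -1.   ] jaw 95.2 q6 -1.98 gap 0.505 F [0.5 0.4 0.2]
green [([0.4831, 0.1347], 55)]
red []
disc [([0.5048, 0.1363], 22)]
 rect [601.7 181. ] [196.1  19.4] 0.5 zmax 0.198
 rect [493.4 136.9] [57.9 21.8] 6.1 zmax 0.042
green [([0.4838, 0.1375], 116)]
red []
disc [([0.5052, 0.1397], 45)]
 rect [595.9 180.3] [183.2  19.4] 0.1 zmax 0.126
 rect [493.9 138.1] [56.1 23.7] 5.4 zmax 0.038
```

View pics/s6.png

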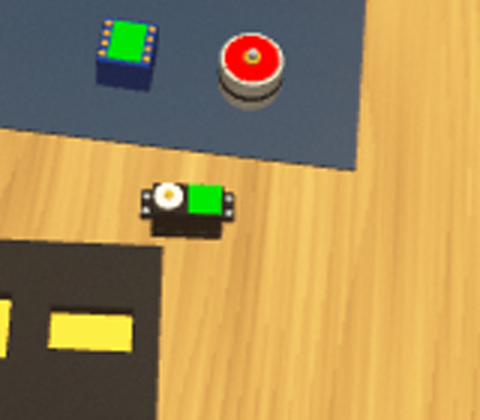

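The servo is upright on the bench, at crop (187,207). It had slid about 6 mm in the grip, so I'll regrip it centred.

```bash
python3 -m crank '[0,0,0,-7.2,28.5,0,0, 0,0,0,-7.2,28.5,0,0, 0,0,0,-7.2,28.5,0,0, 0,0,0,-7.2,28.5,0,0, 0,0,0,-7.2,28.5,0,0, 0,0,0,-7.2,28.5,0,0, 0,0,0,-7.2,28.5,0,0, 0,0,0,-7.2,28.5,0,0, 0,0,0,0,0,-40,0, 0,0,0,0,0,-20,0, 0,0,0,0,0,0,0]' >/dev/null;python3 -c "
from h import *;st()"
```

```text
t 18.1 tcp [487.4 143.7  38.7] axis [-0.009 -0.    -1.   ] jaw 95.7 q6 -1.55 gap 0.5 F [-0.8  0.3  0.6]
```

```bash
for i in 1 2 3; do python3 -m crank '[0,0,0,0,0,0,0, 0,0,0,0,0,0,0]' >/dev/null;python3 -c "
from h import *;st()"; done
```

```text
t 18.2 tcp [493.3 142.7  43.4] axis [ 0.002  0.    -1.   ] jaw 95.5 q6 -1.55 gap 0.5 F [0.  0.5 1.1]
t 18.4 tcp [493.4 142.1  43.3] axis [ 0.002  0.    -1.   ] jaw 95.5 q6 -1.55 gap 0.502 F [ 0.2  1.  -0.5]
t 18.6 tcp [492.7 142.   42.5] axis [ 0.001  0.    -1.   ] jaw 95.5 q6 -1.55 gap 0.499 F [ 1.  -0.6 -0.1]
```

```bash
python3 -m crank '[0,0,0,0.7,-4.6,-15,0, 0,0,0,0,0,-10,0, 0,0,0,0,0,-5,0, 0,0,0,0,0,0,0, 0,0,0,0,0,0,0, 0,0,0,0,0,0,0]' >/dev/null;python3 -c "
from h import *;st()";  python3 -m crank '[0,0,0,0,0,0,-1, 0,0,0,0,0,0,-1, 0,0,0,0,0,0,-1, 0,0,0,0,0,0,-1, 0,0,0,0,0,0,-1]' 30 >/dev/null;python3 -c "
from h import *;st()"
```

```text
t 19.2 tcp [493.6 137.6  12.6] axis [ 0.001  0.    -1.   ] jaw 95.5 q6 -1.56 gap 0.498 F [ 0.4  0.2 -0.2]
t 19.8 tcp [493.2 137.5  12.3] axis [ 0.  0. -1.] jaw 95.5 q6 -1.56 gap 0.231 F [-0.6 -0.6  1.7]
```

```bash
python3 -m crank '[0,0,0,0,0,20,-1, 0,0,0,0,0,30,-1, 0,0,0,6,11.5,10,-1, 0,0,0,10,20,0,-1, 0,0,0,10,20,0,-1, 0,0,0,10,20,0,-1, 0,0,0,10,20,0,-1, 0,0,0,0,0,0,-1, 0,0,0,0,0,0,-1, 0,0,0,0,0,0,-1, 0,0,0,0,0,0,-1]'  >/dev/null;python3 -c "
from h import *;st()"
```

```text
t 20.9 tcp [538.5 228.2  71.8] axis [-0.001 -0.    -1.   ] jaw 95.5 q6 -1.41 gap 0.233 F [ 0.7 -0.1 -1.1]
```

```bash
python3 -m crank '[0,0,0,1.4,0.9,-15,-1, 0,0,0,0,0,-10,-1, 0,0,0,0,0,0,-1, 0,0,0,0,0,0,-1, 0,0,0,0,0,0,-1]'  >/dev/null;python3 -c "
from h import *;st()"; python3 -m crank '[0,0,0,0,0,-4,-1, 0,0,0,0,0,-4,-1, 0,0,0,0,0,-4,-1, 0,0,0,0,0,-2,-1, 0,0,0,0,0,0,-1, 0,0,0,0,0,0,-1]'  >/dev/null;python3 -c "
from h import *;st()"
```

```text
t 21.4 tcp [540.7 229.9  47.2] axis [ 0.  0. -1.] jaw 95.5 q6 -1.41 gap 0.229 F [ 0.5 -0.2 -0.8]
t 21.9 tcp [540.5 229.9  33.1] axis [-0. -0. -1.] jaw 95.5 q6 -1.41 gap 0.234 F [-0.2 -0.6 -1.3]
```

```bash
python3 -m crank '[0,0,0,0,0,-1,-0.1, 0,0,0,0,0,0,-0.1, 0,0,0,0,0,0,-0.1, 0,0,0,0,0,20,-0.1, 0,0,0,0,0,30,0, 0,0,0,0,-10,30,0]'  >/dev/null;python3 -c "
from h import *;st()"; python3 -m crank '[0,0,1.5,8.8,-31.5,0,0, 0,0,1.5,8.8,-31.5,0,0, 0,0,1.5,8.8,-31.5,0,0, 0,0,1.5,8.8,-31.5,0,0, 0,0,1.5,8.8,-31.5,0,0, 0,0,1.5,8.8,-31.5,0,0, 0,0,1.5,8.8,-31.5,0,0, 0,0,1.5,8.8,-31.5,0,0, 0,0,1.5,8.8,-31.5,0,0, 0,0,1.5,8.8,-31.5,0,0, 0,0,1.5,8.8,-31.5,0,0, 0,0,1.5,8.8,-31.5,0,0]'  >/dev/null; python3 -m crank '[0,0,0,0,0,-30,0, 0,0,0,0,0,-20,0, 0,0,0,0,0,0,0, 0,0,0,0,0,0,0, 0,0,0,0,0,0,0]'  >/dev/null;python3 -c "
from h import *;st()
for n in('top','side'):
    c=cam(n);print(n,'green',blobs(c,'green',.022+.028,CASE,10));parts(c)"
```

```text
t 22.6 tcp [539.9 220.4 112.6] axis [-0.001  0.    -1.   ] jaw 95.6 q6 -1.43 gap 0.5 F [ 0.4 -0.3 -0.5]
t 24.2 tcp [ 647.3 -158.3   63.9] axis [ 0.003 -0.001 -1.   ] jaw 113.5 q6 -2.35 gap 0.499 F [-0.7  0.5  0.3]
top green [([0.5309, 0.2278], 60)]
green [([0.6371, -0.1618], 46), ([0.5483, 0.0295], 71)]
red []
disc []
 rect [540.9 -65.8] [216.2 345.6] 65.7 zmax 0.627
 rect [ 449.1 -161.3] [49.3 49.5] 44.2 zmax 0.047
side green [([0.5311, 0.2287], 139), ([0.4888, 0.3337], 38)]
green [([0.6345, -0.1581], 55), ([0.4618, -0.0709], 159), ([0.5467, 0.0275], 143)]
red [([0.544, -0.1657], 54), ([0.5452, -0.0689], 87), ([0.4644, 0.0296], 189)]
disc [([0.6573, -0.15], 27), ([0.549, -0.1418], 23), ([0.5673, -0.0652], 30), ([0.4468, 0.0261], 10)]
 rect [ 541.1 -110.7] [143.4 370.3] 75.2 zmax 0.628
 rect [ 545.7 -154. ] [60.  23.2] 79.2 zmax 0.039
 rect [ 449.2 -160.6] [49.7 50.7] 16.9 zmax 0.045
 rect [554.9 -67.2] [56.9 27. ] 13.4 zmax 0.041
 rect [462.1 -69.5] [41.2 43.4] 28.8 zmax 0.042
 rect [546.4  28.1] [39.4 36.3] 89.4 zmax 0.039
 rect [463.8  31.1] [41.9 41.9] 31.8 zmax 0.043
```

```bash
python3 -m crank '[0,0,0,-2.3,4.2,-20,0, 0,0,0,0,0,-20,0, 0,0,0,0,0,-9,0, 0,0,0,0,0,0,0, 0,0,0,0,0,0,0, 0,0,0,0,0,0,0]' >/dev/null;python3 -c "
from h import *;st()";  python3 -m crank '[0,0,0,0,0,0,-1, 0,0,0,0,0,0,-1, 0,0,0,0,0,0,-1, 0,0,0,0,0,0,-1, 0,0,0,0,0,0,-1, 0,0,0,0,0,20,-1, 0,0,0,0,0,35,-1, 0,0,0,-3,10,35,-1]' 30 >/dev/null;python3 -c "
from h import *;st()"
```

```text
t 24.9 tcp [ 645.  -154.4   14.7] axis [ 0.003 -0.001 -1.   ] jaw 113.5 q6 -2.35 gap 0.502 F [-0.3  0.1  0.3]
t 25.8 tcp [ 640.  -144.6  102.8] axis [-0.002  0.    -1.   ] jaw 113.4 q6 -2.33 gap 0.229 F [-0.1 -0.6 -0.5]
```

```bash
python3 -m crank '[0,0,-1.2,-7.3,30.2,0,-1, 0,0,-1.2,-7.3,30.2,0,-1, 0,0,-1.2,-7.3,30.2,0,-1, 0,0,-1.2,-7.3,30.2,0,-1, 0,0,-1.2,-7.3,30.2,0,-1, 0,0,-1.2,-7.3,30.2,0,-1, 0,0,-1.2,-7.3,30.2,0,-1, 0,0,-1.2,-7.3,30.2,0,-1, 0,0,-1.2,-7.3,30.2,0,-1, 0,0,-1.2,-7.3,30.2,0,-1, 0,0,-1.2,-7.3,30.2,0,-1, 0,0,-1.2,-7.3,30.2,0,-1]' >/dev/null;  python3 -m crank '[0,0,-1.2,-7.3,30.2,0,-1, 0,0,-1.2,-7.3,30.2,0,-1, 0,0,-1.2,-7.3,30.2,-10,-1, 0,0,0,0,0,-20,-1, 0,0,0,0,0,0,-1, 0,0,0,0,0,0,-1, 0,0,0,0,0,0,-1]'>/dev/null;python3 -c "
from h import *;st()"
```

```text
t 27.6 tcp [532.1 308.7  73.9] axis [ 0.001  0.    -1.   ] jaw 95.5 q6 -1.28 gap 0.232 F [-0.3 -0.8  0.6]
```

Next: place it, release, and head back to the red servo at (555,-67), jaw 100.

```bash
python3 -m crank '[0,0,0,0.5,0.2,-16,-1, 0,0,0,0,0,-10,-1, 0,0,0,0,0,0,-1, 0,0,0,0,0,0,-1, 0,0,0,0,0,-4,-1, 0,0,0,0,0,-4,-1, 0,0,0,0,0,-3,-1, 0,0,0,0,0,-2,-1, 0,0,0,0,0,0,-1, 0,0,0,0,0,0,-1]'  >/dev/null;python3 -c "
from h import *;st()"
```

```text
t 28.6 tcp [531.8 309.3  34.2] axis [ 0. -0. -1.] jaw 95.5 q6 -1.28 gap 0.23 F [-0.2  0.6 -0.2]
```

```bash
python3 -m crank '[0,0,0,0,0,-1.3,-0.1, 0,0,0,0,0,0,-0.1, 0,0,0,0,0,0,-0.1, 0,0,0,0,0,20,-0.1, 0,0,0,0,0,30,0, 0,0,0,0,-10,30,0]'  >/dev/null; python3 -m crank '[0,0,0.4,1.9,-30.5,0,0, 0,0,0.4,1.9,-30.5,0,0, 0,0,0.4,1.9,-30.5,0,0, 0,0,0.4,1.9,-30.5,0,0, 0,0,0.4,1.9,-30.5,0,0, 0,0,0.4,1.9,-30.5,0,0, 0,0,0.4,1.9,-30.5,0,0, 0,0,0.4,1.9,-30.5,0,0, 0,0,0.4,1.9,-30.5,0,0, 0,0,0.4,1.9,-30.5,0,0, 0,0,0.4,1.9,-30.5,0,0, 0,0,0.4,1.9,-30.5,0,0]'  >/dev/null; python3 -m crank '[0,0,0,0,0,-30,0, 0,0,0,0,0,-20,0, 0,0,0,0,0,0,0, 0,0,0,0,0,0,0, 0,0,0,0,0,0,0]'  >/dev/null;python3 -c "
from h import *;st()
for n in('top','side'):
    c=cam(n);print(n,'green',blobs(c,'green',.022+.028,CASE,10))"
```

```text
t 30.9 tcp [555.8 -66.8  64.3] axis [ 0.003 -0.001 -1.   ] jaw 100.3 q6 -2.03 gap 0.499 F [-0.2 -0.1 -0. ]
top green [([0.5309, 0.2278], 60), ([0.5227, 0.3078], 58)]
side green [([0.5311, 0.2287], 139), ([0.5229, 0.3084], 159), ([0.4886, 0.3348], 39)]
```

```bash
python3 -m crank '[0,0,0,-0.8,0,-20,0, 0,0,0,0,0,-20,0, 0,0,0,0,0,-9.5,0, 0,0,0,0,0,0,0, 0,0,0,0,0,0,0, 0,0,0,0,0,0,0]' >/dev/null;python3 -c "
from h import *;st()";  python3 -m crank '[0,0,0,0,0,0,-1, 0,0,0,0,0,0,-1, 0,0,0,0,0,0,-1, 0,0,0,0,0,0,-1, 0,0,0,0,0,0,-1, 0,0,0,0,0,20,-1, 0,0,0,0,0,35,-1, 0,0,0,-9,-8,30,-1]' 30 >/dev/null; python3 -m crank '[0,0,-0.5,-10,-25,0,-1, 0,0,-0.5,-10,-25,0,-1, 0,0,-0.5,-10,-25,0,-1, 0,0,-0.5,-10,-25,0,-1, 0,0,-0.5,-10,-25,0,-1, 0,0,-0.5,-10,-25,0,-1, 0,0,-0.5,-10,-25,0,-1, 0,0,-0.5,-10,-25,0,-1, 0,0,-0.5,-10,-25,-15,-1, 0,0,-0.2,-10,-25,-15,-1, 0,0,0,0,0,-10,-1]' >/dev/null;   python3 -m crank '[0,0,0,0,0,0,-1, 0,0,0,0,0,0,-1, 0,0,0,0,0,0,-1]' >/dev/null; python3 -c "
from h import *;st()"
```

```text
t 31.6 tcp [555.  -67.   14.6] axis [ 0.002 -0.001 -1.   ] jaw 100.3 q6 -2.03 gap 0.501 F [ 0.6 -0.4  0.1]
t 33.9 tcp [ 445.6 -324.    59. ] axis [ 0.001 -0.    -1.   ] jaw 95.7 q6 -2.46 gap 0.232 F [ 0.1  0.3 -0.6]
```

```bash
python3 -m crank '[0,0,0,0.5,-1.2,-12,-1, 0,0,0,0,0,-8,-1, 0,0,0,0,0,0,-1, 0,0,0,0,0,0,-1, 0,0,0,0,0,-4,-1, 0,0,0,0,0,-4,-1, 0,0,0,0,0,-3,-1, 0,0,0,0,0,-2,-1, 0,0,0,0,0,0,-1, 0,0,0,0,0,0,-1]'  >/dev/null;python3 -c "
from h import *;st()"
```

```text
t 34.9 tcp [ 445.3 -326.    25.3] axis [ 0. -0. -1.] jaw 95.6 q6 -2.46 gap 0.23 F [-0.   0.6 -1. ]
```

```bash
python3 -m crank '[0,0,0,0,0,-0.7,-0.1, 0,0,0,0,0,0,-0.1, 0,0,0,0,0,0,-0.1, 0,0,0,0,0,20,-0.1, 0,0,0,0,0,30,0.4, 0,0,0,0,10,30,0.4]'  >/dev/null; python3 -m crank '[0,0,-0.55,8.4,28.5,0,0.4, 0,0,-0.55,8.4,28.5,0,0.4, 0,0,-0.55,8.4,28.5,0,0.4, 0,0,-0.55,8.4,28.5,0,0.4, 0,0,-0.55,8.4,28.5,0,0.4, 0,0,-0.55,8.4,28.5,0,0.4, 0,0,-0.55,8.4,28.5,0,0.4, 0,0,-0.55,8.4,28.5,0,0.4, 0,0,-0.55,8.4,28.5,0,0.4, 0,0,-0.55,8.4,28.5,0,0.4, 0,0,-0.55,8.4,28.5,0,0.4, 0,0,-0.55,8.4,28.5,0,0.4]'  >/dev/null; python3 -m crank '[0,0,0,0,0,-20,0.4, 0,0,0,0,0,-10,0.4, 0,0,0,0,0,0,0.4, 0,0,0,0,0,0,0.4, 0,0,0,0,0,0,0.4]'  >/dev/null;python3 -c "
from h import *;st()
for n in('top','side'):
    c=cam(n);print(n,'tray red',blobs(c,'red',.042,(.40,.48,-.36,-.30),10));parts(c)"
```

```text
t 37.1 tcp [546.6  25.4  75.3] axis [ 0.001 -0.    -1.   ] jaw 88.9 q6 -1.66 gap 0.698 F [ 0.2  1.1 -0.1]
top tray red []
green [([0.4625, -0.0723], 98)]
red [([0.5445, -0.1661], 44), ([0.4636, 0.0202], 48)]
disc [([0.5487, -0.1444], 19)]
 rect [485.5  13.9] [152.1 210.9] 90.0 zmax 0.563
 rect [ 545.9 -154.5] [57.3 22.2] 76.7 zmax 0.043
 rect [461.5 -71. ] [38.4 41.2] 88.1 zmax 0.042
 rect [ 449.  -161.3] [49.3 49.5] 43.5 zmax 0.047
side tray red []
green [([0.4618, -0.0709], 159), ([0.5434, 0.0314], 71)]
red [([0.4644, 0.0298], 189)]
disc [([0.5434, -0.1374], 11), ([0.4489, 0.0349], 18)]
 rect [487.1  14.9] [150.3 214.2] 90.0 zmax 0.564
 rect [ 449.8 -159.4] [49.9 53.1] 1.5 zmax 0.046
 rect [461.8 -69.6] [40.6 43. ] 21.9 zmax 0.042
 rect [546.8  42.2] [63.1 36.2] 88.3 zmax 0.124
 rect [464.6  30.8] [41.  43.8] 18.7 zmax 0.042
```

```bash
python3 -m crank '[0,0,0,0.1,1.9,-25,0.4, 0,0,0,0,0,-25,0.4, 0,0,0,0,0,-10.6,0.4, 0,0,0,0,0,0,0.4, 0,0,0,0,0,0,0.4, 0,0,0,0,0,0,0.4]' >/dev/null;python3 -c "
from h import *;st()";  python3 -m crank '[0,0,0,0,0,0,-1, 0,0,0,0,0,0,-1, 0,0,0,0,0,0,-1, 0,0,0,0,0,0,-1, 0,0,0,0,0,0,-1, 0,0,0,0,0,20,-1, 0,0,0,0,0,35,-1, 0,0,0,0,0,30,-1, 0,0,0,0,0,10,-1, 0,0,0,0,0,0,-1]' 35 >/dev/null;python3 -c "
from h import *;st()"; python3 -m crank '[0,0,0.7,6.1,20.8,0,-1, 0,0,0.7,6.1,20.8,0,-1, 0,0,0.7,6.1,20.8,0,-1, 0,0,0.7,6.1,20.8,0,-1, 0,0,0.7,6.1,20.8,0,-1, 0,0,0.7,6.1,20.8,0,-1, 0,0,0.6,6.1,20.8,0,-1, 0,0,0.6,6.1,20.8,0,-1, 0,0,0.6,6.1,20.8,-15,-1, 0,0,0.6,6.1,20.8,-15,-1]' >/dev/null;   python3 -m crank '[0,0,0,0,0,0,-1, 0,0,0,0,0,0,-1, 0,0,0,0,0,0,-1]' >/dev/null; python3 -c "
from h import *;st()"
```

```text
t 37.9 tcp [547.6  27.8  15.4] axis [ 0.003 -0.    -1.   ] jaw 89.0 q6 -1.66 gap 0.702 F [-1.2  0.  -0.3]
t 38.9 tcp [547.5  27.9 110.5] axis [ 0.004 -0.    -1.   ] jaw 89.0 q6 -1.66 gap 0.378 F [-0.3  0.4 -1.1]
t 40.1 tcp [606.7 235.   78.4] axis [-0.001 -0.001 -1.   ] jaw 95.6 q6 -1.43 gap 0.378 F [-0.1 -0.3 -1.8]
```

```bash
python3 -m crank '[0,0,0,1.2,0.5,-20,-1, 0,0,0,0,0,-11,-1, 0,0,0,0,0,0,-1, 0,0,0,0,0,0,-1, 0,0,0,0,0,-4,-1, 0,0,0,0,0,-4,-1, 0,0,0,0,0,-3,-1, 0,0,0,0,0,-2,-1, 0,0,0,0,0,0,-1, 0,0,0,0,0,0,-1]'  >/dev/null;python3 -c "
from h import *;st()"
```

```text
t 41.1 tcp [608.4 236.5  35. ] axis [-0. -0. -1.] jaw 95.6 q6 -1.43 gap 0.382 F [ 0.2 -0.4 -1.5]
```

```bash
python3 -m crank '[0,0,0,0,0,-1.5,0.2, 0,0,0,0,0,0,0.2, 0,0,0,0,0,0,0.2, 0,0,0,0,0,20,0.2, 0,0,0,0,0,30,0.2, 0,0,0,0,0,30,0.5]'  >/dev/null; python3 -m crank '[0,0,0,-14.4,-20.6,0,0.5, 0,0,0,-14.4,-20.6,0,0.5, 0,0,0,-14.4,-20.6,0,0.5, 0,0,0,-14.4,-20.6,0,0.5, 0,0,0,-14.4,-20.6,0,0.5, 0,0,0,-14.4,-20.6,0,0.5, 0,0,0,-14.4,-20.6,0,0.5, 0,0,0,-14.4,-20.6,0,0.5, 0,0,0,-14.4,-20.6,0,0.5, 0,0,0,-14.4,-20.6,0,0.5, 0,0,0,0,0,-20,0.5, 0,0,0,0,0,-15,0.5]'  >/dev/null; python3 -m crank '[0,0,0,0,0,0,0.5, 0,0,0,0,0,0,0.5, 0,0,0,0,0,0,0.5]'  >/dev/null;python3 -c "
from h import *;st()
for n in('top','side'):
    c=cam(n,n+'7.png');print(n,'case',blobs(c,'green',.05,CASE,10));parts(c)
a=cv2.resize(cv2.imread('pics/top7.png')[170:310,120:420],None,fx=2,fy=2);b=cv2.resize(c['image'][160:460,190:430],None,fx=1,fy=1)
o=np.zeros((590,600,3),np.uint8);o[:280]=a;o[285:585,:240]=b;cv2.imwrite('pics/m7.png',o)"
```

```text
t 43.2 tcp [465.4  30.5  79.6] axis [ 0.002 -0.    -1.   ] jaw 95.6 q6 -1.79 gap 0.751 F [ 0.3 -0.2  0.1]
top case [([0.6092, 0.2366], 87), ([0.5309, 0.2278], 60), ([0.5227, 0.3078], 58)]
green [([0.4623, -0.0724], 96)]
red [([0.5444, -0.1659], 43)]
disc [([0.5487, -0.1444], 19)]
 rect [4.42e+02 2.00e-01] [178.9 131.6] 87.3 zmax 0.516
 rect [ 546.  -154.7] [57.3 23. ] 75.7 zmax 0.041
 rect [ 449.  -161.3] [49.4 49.8] 44.7 zmax 0.048
side case [([0.6091, 0.2368], 208), ([0.5311, 0.2287], 139), ([0.523, 0.3084], 160), ([0.4889, 0.3325], 34)]
green [([0.4533, -0.0768], 44)]
red [([0.544, -0.1655], 53), ([0.4667, 0.0338], 99)]
disc [([0.549, -0.1418], 23), ([0.4915, -0.1239], 18), ([0.4485, 0.0371], 16)]
 rect [446.4 -33.2] [246.8 132.9] 89.7 zmax 0.513
 rect [ 545.8 -154.9] [59.6 23.3] 76.1 zmax 0.04
 rect [467.5  47.8] [65.3 41.5] 79.2 zmax 0.132
```

View pics/m7.png

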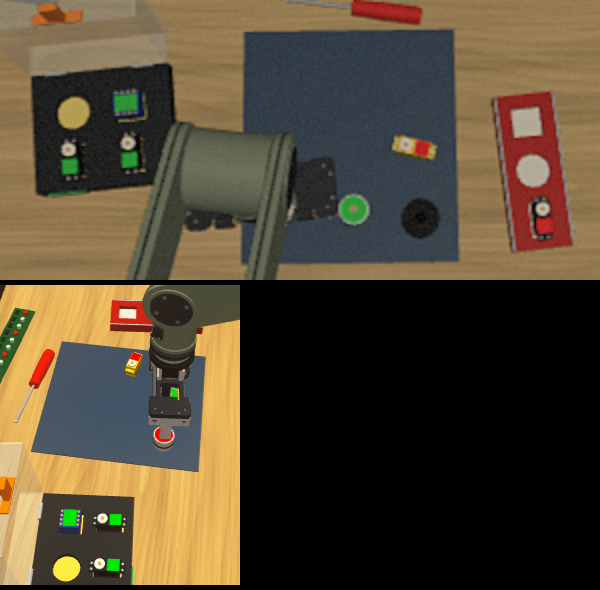

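All three case parts are seated (composite (68,165), (128,150), (127,102)), and the red servo sits in the tray at (542,222). Next is the red motor.

```bash
python3 -m crank '[0,0,0,-1,-1,-25,0.5, 0,0,0,0,0,-25,0.5, 0,0,0,0,0,-14.6,0.5, 0,0,0,0,0,0,0.5, 0,0,0,0,0,0,0.5, 0,0,0,0,0,0,0.5]' >/dev/null;python3 -c "
from h import *;st()";  python3 -m crank '[0,0,0,0,0,0,-1, 0,0,0,0,0,0,-1, 0,0,0,0,0,0,-1, 0,0,0,0,0,0,-1, 0,0,0,0,0,0,-1, 0,0,0,0,0,20,-1, 0,0,0,0,0,35,-1, 0,0,0,0,0,35,-1, 0,0,0,0,0,0,-1]' 35 >/dev/null;python3 -c "
from h import *;st()"; python3 -m crank '[0,0,0,4.1,-29,0,-1, 0,0,0,4.1,-29,0,-1, 0,0,0,4.1,-29,0,-1, 0,0,0,4.1,-29,0,-1, 0,0,0,4.1,-29,0,-1, 0,0,0,4.1,-29,0,-1, 0,0,0,4.1,-29,0,-1, 0,0,0,4.1,-29,0,-1, 0,0,0,4.1,-29,0,-1, 0,0,0,4.1,-29,0,-1, 0,0,0,4.1,-29,-15,-1, 0,0,0,4.1,-29,-20,-1]' >/dev/null;   python3 -m crank '[0,0,0,0,0,0,-1, 0,0,0,0,0,0,-1, 0,0,0,0,0,0,-1]' >/dev/null; python3 -c "
from h import *;st()"
```

```text
t 44.0 tcp [464.8  29.4  15.2] axis [ 0.003 -0.    -1.   ] jaw 95.6 q6 -1.79 gap 0.749 F [ 0.8 -0.3  0.3]
t 44.9 tcp [467.5  29.  108.5] axis [ 0.01  -0.001 -1.   ] jaw 95.6 q6 -1.79 gap 0.436 F [ 1.2 -0.3 -1.9]
t 46.4 tcp [ 512.1 -317.3   68.2] axis [-0.001  0.001 -1.   ] jaw 95.6 q6 -2.37 gap 0.44 F [ 0.4  0.  -1.8]
```

```bash
python3 -m crank '[0,0,0,1.4,-1.2,-20,-1, 0,0,0,0,0,-10,-1, 0,0,0,0,0,0,-1, 0,0,0,0,0,0,-1, 0,0,0,0,0,-4,-1, 0,0,0,0,0,-4,-1, 0,0,0,0,0,-3,-1, 0,0,0,0,0,-1.5,-1, 0,0,0,0,0,0,-1, 0,0,0,0,0,0,-1]'  >/dev/null;python3 -c "
from h import *;st()"
```

```text
t 47.4 tcp [ 513.9 -319.7   26.2] axis [-0.  0. -1.] jaw 95.6 q6 -2.37 gap 0.44 F [ 0.3 -0.2 -0.6]
```

Next I'll release and go to the green motor at (462.3,-71.5).

```bash
python3 -m crank '[0,0,0,0,0.5,-1,0.25, 0,0,0,0,0,0,0.25, 0,0,0,0,0,0,0.25, 0,0,0,0,0,20,0.25, 0,0,0,0,0,30,0.25, 0,0,0,0,0,35,0.5]'  >/dev/null; python3 -m crank '[0,0,0,-5.2,24.8,0,0.5, 0,0,0,-5.2,24.8,0,0.5, 0,0,0,-5.2,24.8,0,0.5, 0,0,0,-5.2,24.8,0,0.5, 0,0,0,-5.2,24.8,0,0.5, 0,0,0,-5.2,24.8,0,0.5, 0,0,0,-5.2,24.8,0,0.5, 0,0,0,-5.2,24.8,0,0.5, 0,0,0,-5.2,24.8,-15,0.5, 0,0,0,-5.2,24.8,-15,0.5, 0,0,0,0,0,0,0.5]'  >/dev/null; python3 -m crank '[0,0,0,0,0,0,0.5, 0,0,0,0,0,0,0.5, 0,0,0,0,0,0,0.5]'  >/dev/null;python3 -c "
from h import *;st()
for n in('top','side'):
    c=cam(n,n+'8.png');print(n);parts(c)
a=cv2.resize(cv2.imread('pics/top8.png')[170:310,120:420],None,fx=2,fy=2);b=cv2.resize(c['image'][160:460,190:430],None,fx=1,fy=1)
o=np.zeros((590,600,3),np.uint8);o[:280]=a;o[285:585,:240]=b;cv2.imwrite('pics/m8.png',o)"
```

```text
t 49.4 tcp [463.3 -72.5  81.5] axis [ 0.002 -0.001 -1.   ] jaw 95.5 q6 -2.01 gap 0.753 F [ 0.2  0.  -0.1]
top
green []
red [([0.5447, -0.166], 45)]
disc [([0.5501, -0.1463], 12)]
 rect [471.2 -85.1] [180.6 202.6] 0.6 zmax 0.523
side
green [([0.4629, -0.0667], 112)]
red [([0.5438, -0.1656], 55)]
disc [([0.549, -0.1418], 23)]
 rect [450.3 -65.5] [140.5 173. ] 0.0 zmax 0.522
 rect [ 546.4 -153. ] [61.7 23.3] 77.5 zmax 0.04
```

View pics/m8.png

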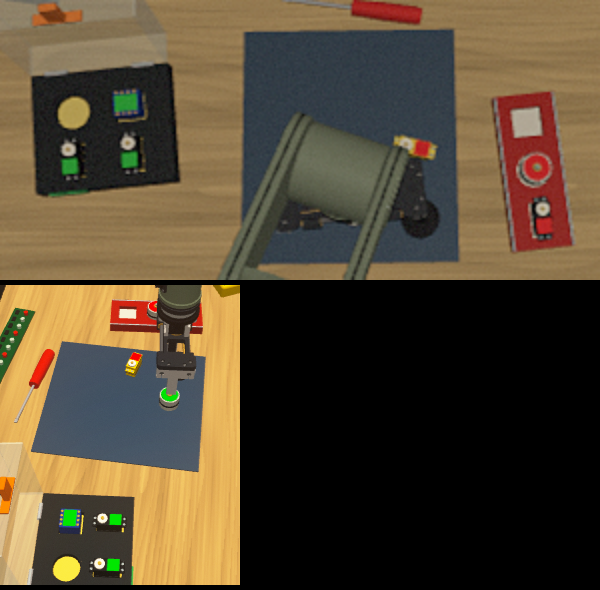

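The red motor is seated at (534,168) and the green motor is under the hand, so I'll pick that up.

```bash
python3 -m crank '[0,0,0,-1,1,-25,0.5, 0,0,0,0,0,-25,0.5, 0,0,0,0,0,-16.3,0.5, 0,0,0,0,0,0,0.5, 0,0,0,0,0,0,0.5, 0,0,0,0,0,0,0.5]' >/dev/null;python3 -c "
from h import *;st()";  python3 -m crank '[0,0,0,0,0,0,-1, 0,0,0,0,0,0,-1, 0,0,0,0,0,0,-1, 0,0,0,0,0,0,-1, 0,0,0,0,0,0,-1, 0,0,0,0,0,20,-1, 0,0,0,0,0,35,-1, 0,0,0,0,0,35,-1, 0,0,0,0,0,0,-1]' 35 >/dev/null;python3 -c "
from h import *;st()"; python3 -m crank '[0,0,0,9.2,25.8,0,-1, 0,0,0,9.2,25.8,0,-1, 0,0,0,9.2,25.8,0,-1, 0,0,0,9.2,25.8,0,-1, 0,0,0,9.2,25.8,0,-1, 0,0,0,9.2,25.8,0,-1, 0,0,0,9.2,25.8,0,-1, 0,0,0,9.2,25.8,0,-1, 0,0,0,9.2,25.8,0,-1, 0,0,0,9.2,25.8,0,-1, 0,0,0,9.2,25.8,0,-1, 0,0,0,9.2,25.8,0,-1]' >/dev/null;   python3 -m crank '[0,0,0,9.2,25.8,0,-1, 0,0,0,9.2,25.8,0,-1, 0,0,0,9.2,25.8,0,-1, 0,0,0,0,0,-15,-1, 0,0,0,0,0,-15,-1, 0,0,0,0,0,0,-1, 0,0,0,0,0,0,-1, 0,0,0,0,0,0,-1]' >/dev/null; python3 -c "
from h import *;st()"
```

```text
t 50.0 tcp [462.2 -70.8  15.3] axis [ 0.002 -0.001 -1.   ] jaw 95.6 q6 -2.01 gap 0.751 F [0.1 0.1 0. ]
t 51.0 tcp [464.9 -71.5 108.7] axis [ 0.01  -0.003 -1.   ] jaw 95.6 q6 -2.01 gap 0.443 F [ 0.7 -0.4 -0.5]
t 53.0 tcp [599.1 315.9  74.2] axis [-0. -0. -1.] jaw 95.5 q6 -1.31 gap 0.438 F [ 1.1 -0.8 -0.3]
```

```bash
python3 -m crank '[0,0,0,1.1,-0.5,-17,-1, 0,0,0,0,0,-10,-1, 0,0,0,0,0,0,-1, 0,0,0,0,0,0,-1, 0,0,0,0,0,-4,-1, 0,0,0,0,0,-4,-1, 0,0,0,0,0,-3,-1, 0,0,0,0,0,-1.5,-1, 0,0,0,0,0,0,-1, 0,0,0,0,0,0,-1]'  >/dev/null;python3 -c "
from h import *;st()"
```

```text
t 54.0 tcp [600.2 316.3  34.7] axis [ 0.  0. -1.] jaw 95.6 q6 -1.31 gap 0.441 F [-0.2  0.7 -2.4]
```

```bash
python3 -m crank '[0,0,0,0,0,-1.2,0.2, 0,0,0,0,0,0,0.2, 0,0,0,0,0,0,0.2, 0,0,0,0,0,20,0.2, 0,0,0,0,0,40,0.2, 0,0,0,0,0,40,0, 0,0,0,-10,-20,40,0, 0,0,0,-10,-40,40,0, 0,0,0,0,-40,40,0, 0,0,0,0,-40,30,0, 0,0,0,0,-30,0,0, 0,0,0,0,-20,0,0]'  >/dev/null; python3 -m crank '[0,0,0,0,0,0,0, 0,0,0,0,0,0,0, 0,0,0,0,0,0,0]'  >/dev/null;python3 -c "
from h import *;st()
for n in('top','side'):
    c=cam(n,n+'9.png');print(n,'case',blobs(c,'green',.05,CASE,10));pockets(c)
    w=cloud(c);m=mask(c,'orange')&(w[...,0]>.6)&(w[...,0]<.8)&(w[...,1]>.2)&(w[...,1]<.36)&(w[...,2]>.15);q=w[m]
    print('tongue',m.sum(),q.mean(0).round(4),q.min(0).round(3),q.max(0).round(3))
a=cv2.resize(cv2.imread('pics/top9.png')[170:310,120:420],None,fx=2,fy=2);b=cv2.resize(c['image'][300:480,150:350],None,fx=1.6,fy=1.6)
o=np.zeros((590,600,3),np.uint8);o[:280]=a;o[285:285+288,:320]=b;cv2.imwrite('pics/m9.png',o)"
```

```text
t 55.5 tcp [581.2 137.2 273.4] axis [-0.     0.001 -1.   ] jaw 95.7 q6 -1.58 gap 0.504 F [-0.2  0.3 -0.1]
top case [([0.5993, 0.3143], 75)]
case []
tray [([0.5815, -0.313], 177)]<string>:6: RuntimeWarning: Mean of empty slice.
  ret = um.true_divide(
Traceback (most recent call last):
ValueError: zero-size array to reduction operation minimum which has no identity
```

```bash
python3 -c "
from h import *
c=cam('side','side9.png');print(blobs(c,'green',.05,CASE,10));pockets(c)
w=cloud(c);m=mask(c,'orange')&(w[...,0]>.6)&(w[...,0]<.8)&(w[...,1]>.2)&(w[...,1]<.36);q=w[m]
print('tongue',m.sum());print(np.nanmedian(q,0),np.nanpercentile(q,[3,97],axis=0))
a=c['image'][150:480,150:410];cv2.imwrite('pics/m9.png',cv2.resize(a,None,fx=1.8,fy=1.8))"
```

```text
[([0.6091, 0.2368], 208), ([0.5311, 0.2287], 139), ([0.6011, 0.3167], 322), ([0.5229, 0.3086], 157), ([0.4888, 0.3339], 36)]
case [([0.4759, 0.3019], 212)]
tray [([0.581, -0.3114], 135)]
tongue 218
[0.68260582 0.290303   0.21276672] [[0.67830543 0.26988305 0.1958608 ]
 [0.68937384 0.31218437 0.23197488]]
```

View pics/m9.png

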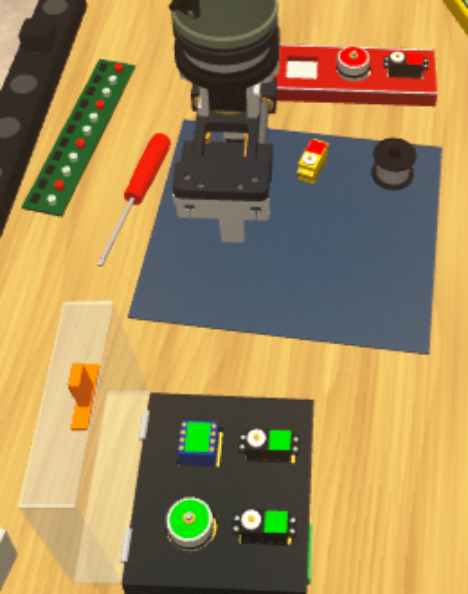

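All six parts are seated (case four at (197,442), (270,442), (190,522), (265,525); tray two at (353,62), (407,65)), and only the decoy and reel are left on the mat. Next I'll shut the lid.

```bash
python3 -m crank '[0,0,0,0,0,15,0, 0,0,0,14.2,18.4,0,0, 0,0,0,14.2,18.4,0,0, 0,0,0,14.2,18.4,0,0, 0,0,0,14.2,18.4,0,0, 0,0,0,14.2,18.4,0,0, 0,0,0,14.2,18.4,0,0, 0,0,0,14.2,18.4,0,0, 0,0,0,14.2,18.4,0,0, 0,0,0,0,0,0,0, 0,0,0,0,0,0,0, 0,0,0,0,0,0,0]'  >/dev/null;python3 -c "
from h import *;st()"
```

```text
t 56.8 tcp [694.6 282.8 289.2] axis [ 0. -0. -1.] jaw 95.6 q6 -1.4 gap 0.502 F [-0.3 -0.3 -0.7]
```

```bash
python3 -m crank '[0,0,0,0.2,1.5,-25,0, 0,0,0,0,0,-25,0, 0,0,0,0,0,-25,0, 0,0,0,0,0,-14,0, 0,0,0,0,0,0,0, 0,0,0,0,0,0,0, 0,0,0,0,0,0,-1, 0,0,0,0,0,0,-1, 0,0,0,0,0,0,-1, 0,0,0,0,0,0,-1, 0,0,0,0,0,0,-1]' 20 >/dev/null;python3 -c "
from h import *;st()"
```

```text
t 57.9 tcp [695.8 284.  200.8] axis [ 0.002 -0.001 -1.   ] jaw 95.6 q6 -1.39 gap 0.229 F [ 0.9 -2.   3.7]
```

Gripped on the tongue (21.5 mm). I'll run the opening arc in reverse.

```bash
python3 -m crank '[0,0,0,-8.7,-0.8,1.4,-1, 0,0,0,-8.8,-0.8,1,-1, 0,0,0,-8.8,-0.8,0.6,-1, 0,0,0,-8.8,-0.8,0.2,-1, 0,0,0,-8.8,-0.8,-0.2,-1, 0,0,0,-8.8,-0.8,-0.6,-1, 0,0,0,-8.8,-0.8,-1,-1, 0,0,0,-8.7,-0.8,-1.4,-1, 0,0,0,-8.7,-0.8,-1.8,-1, 0,0,0,-8.6,-0.8,-2.2,-1, 0,0,0,-8.5,-0.8,-2.6,-1, 0,0,0,-8.3,-0.8,-3,-1]' >/dev/null; python3 -c "
from h import *;st()"
python3 -m crank '[0,0,0,-8.2,-0.8,-3.4,-1, 0,0,0,-8,-0.8,-3.8,-1, 0,0,0,-7.8,-0.7,-4.1,-1, 0,0,0,-7.6,-0.7,-4.5,-1, 0,0,0,-7.4,-0.7,-4.9,-1, 0,0,0,-7.2,-0.7,-5.2,-1, 0,0,0,-6.9,-0.7,-5.5,-1, 0,0,0,-6.7,-0.6,-5.8,-1, 0,0,0,-6.4,-0.6,-6.1,-1, 0,0,0,-6.1,-0.6,-6.4,-1, 0,0,0,-5.8,-0.5,-6.7,-1, 0,0,0,-5.5,-0.5,-7,-1]' >/dev/null; python3 -c "
from h import *;st()"
```

```text
t 59.0 tcp [590.3 274.2 189.7] axis [ 0.001 -0.002 -1.   ] jaw 95.6 q6 -1.37 gap 0.231 F [ 3.  -4.9 -1.2]
t 60.2 tcp [505.8 266.4 126.2] axis [-0.001 -0.002 -1.   ] jaw 95.6 q6 -1.33 gap 0.233 F [ 1.9 -3.7  1.6]
```

```bash
python3 -m crank '[0,0,0,-5.2,-0.5,-7.2,-1, 0,0,0,-4.8,-0.5,-7.4,-1, 0,0,0,-4.5,-0.4,-7.7,-1, 0,0,0,-4.1,-0.4,-7.9,-1, 0,0,0,-3.8,-0.4,-8,-1, 0,0,0,-3.4,-0.3,-8.2,-1, 0,0,0,-3,-0.3,-8.4,-1, 0,0,0,-2.6,-0.2,-8.5,-1, 0,0,0,-2.2,-0.2,-8.6,-1, 0,0,0,-1.8,-0.2,-8.7,-1, 0,0,0,-1.4,-0.1,-8.8,-1, 0,0,0,-1,-0.1,-8.8,-1]' >/dev/null; python3 -c "
from h import *;st()"
python3 -m crank '[0,0,0,-0.3,0,-4,-1, 0,0,0,0,0,-4,-1, 0,0,0,0,0,-3,-1, 0,0,0,0,0,0,-1, 0,0,0,0,0,0,-1]' >/dev/null; python3 -c "
from h import *;st()"
```

```text
t 61.5 tcp [467.4 262.9  27.5] axis [-0.003 -0.002 -1.   ] jaw 95.6 q6 -1.32 gap 0.233 F [ 1.7 -5.   2. ]
t 62.0 tcp [466.8 262.8  18.1] axis [-0.004 -0.002 -1.   ] jaw 95.6 q6 -1.32 gap 0.232 F [-3.5 -6.7 12. ]
```

```bash
python3 -m crank '[0,0,0,0,0,-2,-1, 0,0,0,0,0,-2,-1, 0,0,0,0,0,0,-1, 0,0,0,0,0,0,-1]' >/dev/null; python3 -c "
from h import *;st()"
python3 -m crank '[0,0,0,0,0,0,0.1, 0,0,0,0,0,0,0.1, 0,0,0,0,0,0,0.1, 0,0,0,0,0,0,0.1, 0,0,0,-15,0,15,0.1, 0,0,0,-15,0,30,0.1, 0,0,0,-5,-20,40,0.1, 0,0,0,0,-40,40,0.1, 0,0,0,0,-40,30,0, 0,0,0,0,-40,0,0, 0,0,0,0,-40,0,0, 0,0,0,0,-40,0,0]' >/dev/null
python3 -m crank '[0,0,0,0,0,0,0, 0,0,0,0,0,0,0, 0,0,0,0,0,0,0]' >/dev/null
python3 -c "
from h import *;st()
for n in('top','side'):
    c=cam(n,n+'10.png');print(n,blobs(c,'green',.05,CASE,10))
    w=cloud(c);m=mask(c,'orange')&(w[...,0]>.4)&(w[...,0]<.485)&(w[...,1]>.2)&(w[...,1]<.33)&(w[...,2]>.01);q=w[m]
    print('tongue z',m.sum(),np.percentile(q[:,2],[5,50,95]).round(4))
    l=(w[...,0]>.5)&(w[...,0]<.64)&(w[...,1]>.2)&(w[...,1]<.34); print('lid z',np.nanpercentile(w[l][:,2],[50,90,97]))
a=cv2.resize(cv2.imread('pics/top10.png')[170:310,120:420],None,fx=2,fy=2);b=cv2.resize(c['image'][160:480,190:430],None,fx=1,fy=1)
o=np.zeros((600,600,3),np.uint8);o[:280]=a;o[280:,:240]=b;cv2.imwrite('pics/m10.png',o)"
```

```text
t 62.4 tcp [467.8 262.9  16.7] axis [-0.003 -0.002 -1.   ] jaw 95.6 q6 -1.32 gap 0.234 F [-7.1 -8.9 25.3]
t 63.9 tcp [433.9  49.4 163.4] axis [-0.001  0.001 -1.   ] jaw 95.6 q6 -1.76 gap 0.499 F [-0.4  0.5 -0.1]
top []
tongue z 27 [0.038  0.0424 0.0459]
lid z [0.07672657 0.08007351 0.08139482]
side [([0.6091, 0.2365], 192), ([0.531, 0.2292], 114), ([0.6014, 0.3167], 292), ([0.5226, 0.3086], 132), ([0.4894, 0.3232], 19)]
tongue z 117 [0.0359 0.0422 0.0457]
lid z [0.07667131 0.07878513 0.07983905]
```

View pics/m10.png

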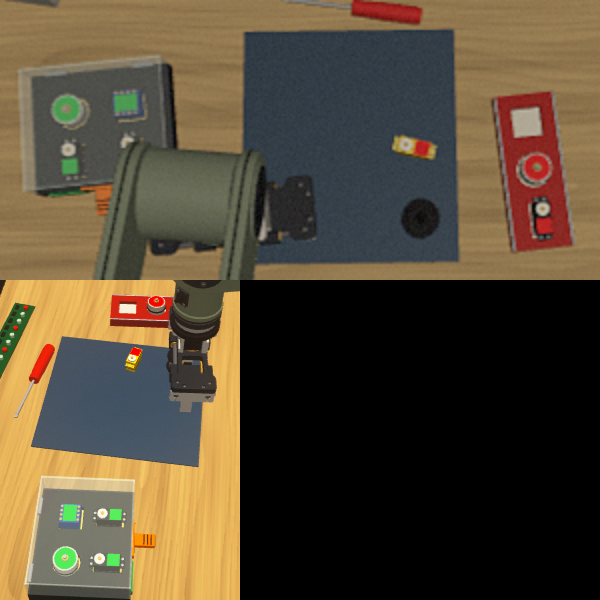

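The lid is shut: the tongue top is at 42 mm (37+5 expected) and the lid top is flat at about 76 mm. All the parts are in place, so I'm handing in.

```bash
python3 -c "
from cell import finish_job;print(finish_job())"
```

```text
the job is handed in; nothing more can be done
None
```

I opened the lid to about 1.7 rad and put the two green servos, the green motor and the green transformer in the case. The red servo and red motor went into the red tray; there was no red transformer. I then shut the lid and handed the job in at about 64 s.

**Last checks**
- **Parts:** all four case parts sat centred in their pockets in the side view, and their tags were where fully seated parts should be. In the last pictures both tray parts looked seated, but I only judged those by eye.
- **Lid:** the tongue's top was at 42 mm and the lid's top at about 76–77 mm, which matches fully shut. I pressed it down with about 25 N.
- **Left alone:** the yellow look-alike, the reel and the screwdriver looked unmoved in the last pictures. The multimeter was not in those crops; I never moved the arm near it.

**Problems along the way:** the first try at the first servo caught the pocket's rim, with about 16 N on the wrist. It had slid about 6 mm in the grip because I closed before the arm had settled. I set it down on the bench, measured it again, regripped it and placed it without further contact. I saw no part knocked aside.

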